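# Reset the tripped breaker of a microscope-bench power unit

### The arm

A 6-joint arm with a two-finger parallel gripper is mounted at the origin on the work surface. World frame = base frame: x ahead of the robot, y to its left, z up, the work surface at z = 0. Lengths are in m, angles in degrees, forces in N, time in s.
With the tool pointing down it reaches from about 0.375 to 0.9 m from the base axis. Payload 3.1 kg.
Tool frame: the origin (TCP) lies at the very end of the fingers, on their centre line; the grasp point (between the pads) lies 19 mm behind it; z points along the fingers, y is the line along which they close (so a half turn about z gives the same grasp; the last joint's range is limited). The gripper opens to 87 mm and grips with 3 to 60 N. Pads are 19 mm wide; open, the fingers measure 117 mm over their backs; the gripper's body (75 mm by 190 mm) begins 51 mm behind the grasp point.
Start: joints at [66.549, 30.224, 82.088, -0, 67.689, -10.227], TCP at [0.143, 0.608, 0.223] pointing down, gripper open.
Joint ranges: [-176.69, 176.69], [-43.24, 126.21], [12.49, 139.97], [-82, 262], [0, 151.66], [-163.58, 163.58]. Speed limits (degrees/s): [159.86, 159.86, 180, 180, 180, 180].

### API

Orientations are given as a 3x3 rotation matrix whose columns are the frame's x, y, z axes.
In Python, from rig import readout, cams, bot gives the robot as it stands.
- The arm moves only by the shell command python3 -m inch 'ROWS'. ROWS is JSON, a list of rows, each a list of 5 numbers: the shift along the world's x, y, z in cm, then the turn about the world's z in degrees, then the finger opening in cm, from 0 to 8.7. In form: [[dx, dy, dz, twist, fingers], ...]. A call has 1 to 10 rows; each row is the pose to reach, as a shift and turn from the pose commanded when the call began; what a row does not reach only later rows make up. A row lasts 1/12 s, in which the tool goes at most 41.7 mm and 7.16 degrees, less where a joint would pass 70% of its speed; a pose out of reach is approached as far as the arm can. A call with a gripper value outside its range is refused whole. The fingers move at their own pace and stop on an object; the grip force is fixed at half the most. Time passes only in rows, so rows that repeat a pose let the fingers close. It gives the time, the measured TCP pose, the force, the opening and the grip force at its end, in the units of the state.
- readout.read_state(): the state, without advancing time (a new reading comes with each control period).
- cams.capture(name): name is "side" or "top" or "wrist"; returns a dict with "image" (400x640x3 uint8, blue, green, red), "intrinsics" (3x3 intrinsics, pixels), "xyz" and "rotation" of the camera in the world; the wrist camera has in their place "tool_from_camera" (4x4, takes a point from camera to tool coordinates, whose origin is the TCP and whose axes are the flange's). Camera axes: x right, y down, z forward; pixel columns grow to the right and rows downward; lengths in m; the calibration is good to about 2 mm. A picture is of the moment at which its call begins: read the wrist's pose just before it. There is no depth.
- bot.hand_in(): hands the job in; it is judged then, once.
The state is a dict: "time_s": time; "joint_positions": joint angles; "qvel": joint speeds; "tau": joint torques, N m; "position": TCP position; "tcp_rot": TCP orientation; "force": force on the tool from outside, world axes, zero at the start; "moment": the same for the moment, N m; "opening": opening from 0.0 (shut) to 1.0 (fully open); "grasp_force": force on a finger pad.
Only numpy, scipy, OpenCV 4.12 (cv2) and the standard library are available. Lean on these libraries where they do the work, as an engineer would, in place of code of your own. Each camera call takes 0.05 s, during which the arm holds its last target. There are 200 camera calls.

### The job

One of the two power units on the inspection bench has tripped: its orange breaker lever stands about upright instead of leaning to the green mark. Reset it: push that lever fully off, towards the red mark, until you feel it come up firmly against its stop, then throw it fully on, towards the green mark, and let go. Do it gently, without shoving the unit along on its clips, and leave the other unit and the things around alone.

Things in the scene. Friction and masses are not known exactly. Their poses are not given: they have to be found in the camera images.
- tripped_face (a point): the tripped power unit: white box 150 (x) x 85 (y) x 70 mm high on a fixed steel plate 190 x 110 x 8 mm. The point is the centre of its top face, 78 mm above the bench. x axis (within 0.4 rad of the world's x) points to the green ON mark, -x to the red OFF mark (marks 52 mm either side); z up
- tripped_unit: the same white box, origin at the centre of its underside, 8 mm above the bench, axes as the face. Clips hold it on its plate by friction only: more than about 15 N along its x, on the lever or the box, makes it creep along the plate; it must not be shoved more than 2.5 mm
- tripped_lever (a joint): angle of the tripped lever (rad): 0 upright, negative towards OFF (-x of the face), positive towards ON; starts at 0.0 to 0.06. Stays where it is left (dry friction, 2 N at the handle). Until reset, a hidden bar blocks it at 0.06 to 0.33 on the way to ON. Once reset it swings easily (2 N) to the firm ON stop at 0.60
- tripped_pivot (a point): the lever's pivot, inside the box 20 mm below the face; it turns about the face's y. Towards OFF the lever moves easily (2 N) to -0.02 to -0.3 rad, then drags (3 to 7 N, 25 to 40 mm above the face) for some 0.3 rad, then meets a firm stop anywhere from -0.33 to -0.65, hidden and different each time; over 9 N means at the stop. Only within 0.03 rad of it is it surely reset
- tripped_tip (a point): centre of the top end of the tripped unit's orange lever, 75 mm from its pivot (55 mm above the face when upright); z points along the lever away from the pivot. The handle is a flat bar 12 mm thick along the face's x and 24 mm wide along y, standing out of the face all the way to the tip
- live_face (a point): the other power unit, which is on and looks the same: centre of its face, axes as for the tripped one, also 78 mm above the bench; not to be shoved (2.5 mm)
- live_lever (a joint): angle of the other unit's lever (rad), same sense: it starts on, 0.56 to 0.60, and must stay on (above 0.5)
- bottle: loose clear bottle with a red cap, 52 mm across, 110 mm high; origin at the centre of its underside
- holder: loose black block with a groove, 40 x 90 x 42 mm high; origin at the centre of its underside
- spool: loose blue spool, 36 mm across, 26 mm high; origin at the centre of its underside
Things that resemble listed ones, but are neither listed nor needed, are in the scene too. Leave any turquoise look-alike of the part that bears live_face alone.

How it is judged (in metres and radians):
On the way:
1. the tripped lever has been pushed over to off (beyond -0.3 rad) (value of joint tripped_lever below -0.3 rad), for 0.1 s.
At the end, for the whole second after the job is handed in: The tripped lever rests fully on (above 0.5 rad of 0.60), the other lever is still on (above 0.5 rad), and the reset unit has not been shoved more than 2.5 mm along its plate (value of joint each of tripped_lever, live_lever above 0.5 rad and velocity of joint tripped_lever below 0.05 rad/s and distance of tripped_face from where it was at the start of the episode below 0.0025 m); the robot touches nothing.
It fails at once if the tripped unit was shoved more than 2.5 mm along its plate (lever forced, above about 15 N) (distance of tripped_face from where it was at the start of the episode above 0.0025 m).
It fails at once if the other unit was shoved more than 2.5 mm or its lever moved off on (distance of live_face from where it was at the start of the episode above 0.0025 m or value of joint live_lever below 0.5 rad).
It fails at once if a bystander (bottle, holder, spool) was moved more than 20 mm or tipped (distance of any of bottle, holder, spool from where it was at the start of the episode above 0.02 m or angle between bottle's own z axis and vertical above 0.4 rad).
It also fails if it takes over 64 s, if anything falls off the work surface, if the arm or the gripper's body presses on something with over 40 N, if the wrist force passes 120 N, or if a joint passes its speed limit or range.

## Working session

There is one attempt and no reset: what is moved stays moved. The work goes in short steps, Python scripts to look and compute and a shell command to move; the robot and the scene stay as the last step left them, time stands still between calls to the robot, and variables do not carry over. Pictures are saved under pics/ and viewed, at most 10 in all, crops included, and the job is handed in when it is done.

```bash
mkdir -p pics
cat > h.py <<'E'
import numpy as np,cv2
from rig import readout,cams,bot
def snap(n,f):
    s=readout.read_state(); c=cams.capture(n); cv2.imwrite('pics/'+f,c['image'])
    K=np.array(c['intrinsics'])
    if n=='wrist':
        T=np.eye(4);T[:3,:3]=s['tcp_rot'];T[:3,3]=s['position'];M=T@np.array(c['tool_from_camera']);R,t=M[:3,:3],M[:3,3]
    else: R,t=np.array(c['rotation']),np.array(c['xyz'])
    np.savez('pics/'+f+'.npz',K=K,R=R,t=t); return c['image']
def ray(f,u,v,z):
    d=np.load('pics/'+f+'.npz'); r=d['R']@np.linalg.inv(d['K'])@[u,v,1.]; return d['t']+r*(z-d['t'][2])/r[2]
def proj(f,p):
    d=np.load('pics/'+f+'.npz'); q=d['K']@d['R'].T@(np.array(p)-d['t']); return q[:2]/q[2]
E
python3 - <<'E'
from h import *
snap('top','top.png');snap('side','side.png')
s=readout.read_state();print(s)
for f in('top.png','side.png'):
    d=np.load('pics/'+f+'.npz');print(d['t'],d['R'],d['K'][0,0])
E
```

```text
{'time_s': 0.1, 'joint_positions': array([ 6.65480963e+01,  3.02733573e+01,  8.21479172e+01,  8.54122851e-04,
        6.76882738e+01, -1.02284440e+01]), 'qvel': array([-0.04480841, -0.1617949 , -0.19434786, -0.00768283,  0.05891887,
        0.05696528]), 'tau': array([ 2.61379473e-04, -4.40986419e+01, -1.77150571e+01,  6.35164138e-02,
        5.34128433e-02, -2.59739835e-05]), 'position': array([0.14268851, 0.60783557, 0.22167876]), 'tcp_rot': array([[-9.73483889e-01,  2.28754277e-01, -7.73579126e-04],
       [ 2.28755313e-01,  9.73482383e-01, -1.74854915e-03],
       [ 3.53077554e-04, -1.87914476e-03, -9.99998172e-01]]), 'force': array([-0.57091081,  0.3364032 , -0.29839818]), 'moment': array([-0.01065571,  0.02553397,  0.01799727]), 'grasp_force': 0.0, 'opening': 0.995562545460075}
[ 0.4085052  -0.12042704  1.50274863] [[-0.01540838 -0.9920804   0.12465576]
 [-0.99987289  0.0157989   0.00214472]
 [-0.00409716 -0.12460687 -0.99219773]] 364.8034286467338
[0.54680667 0.76894538 1.06651471] [[-0.99917459 -0.02038862  0.03513453]
 [-0.03898569  0.72429594 -0.68838616]
 [-0.01141255 -0.68918771 -0.72449297]] 402.9818543496727
```

View pics/top.png

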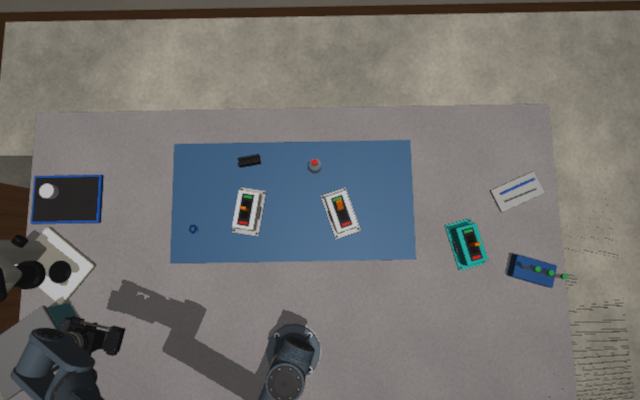

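View pics/side.png

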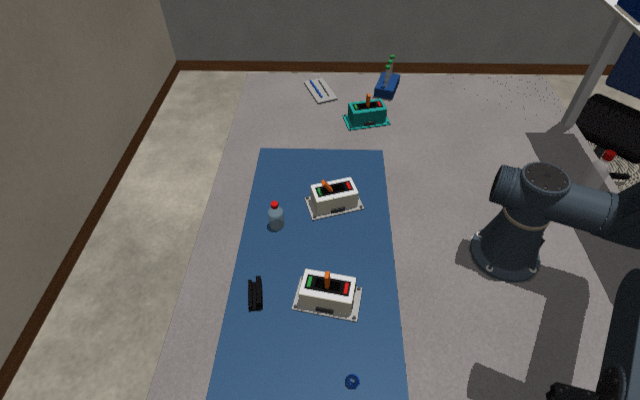

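The top view shows two white units, at (249,211) and (340,212). In the side view the nearer one (327,290, +y side) has the upright lever, so it is the tripped one. The other leans to green. I'll enlarge both views of the tripped unit.

Run:
```python
from h import *
a=cv2.imread('pics/top.png')[180:245,220:280];b=cv2.imread('pics/side.png')[255:325,285:370]
a=cv2.resize(a,None,fx=8,fy=8,interpolation=2)[:, :400] if 0 else cv2.resize(a,(360,390),interpolation=2)
b=cv2.resize(b,(425,350),interpolation=2)
o=np.zeros((390,790,3),np.uint8);o[:,:360]=a;o[:350,365:]=b
cv2.imwrite('pics/crop.png',o)
for q in[(249,211),(340,212)]:print(ray('top.png',*q,.078))
```

```text
[0.54867487 0.16184071 0.078     ]
[ 0.53909945 -0.19508897  0.078     ]
```

View pics/crop.png

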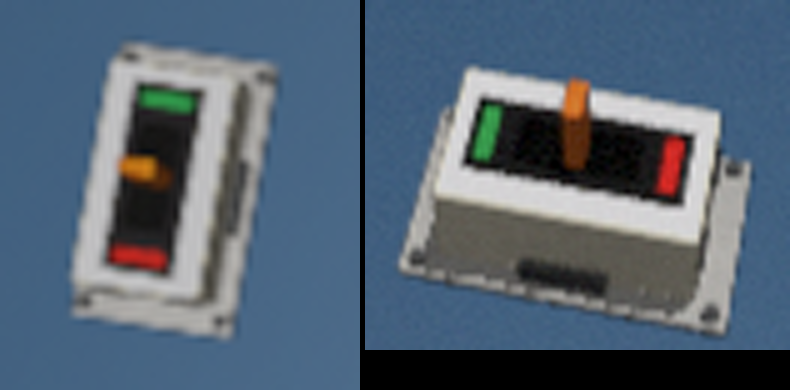

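The crop shows an upright orange lever. In the top view green is at about (247.8,196.5) and red at (243,223). In the side view green is at (309.4,281.6) and red at (346.2,288.4).

Run:
```python
from h import *
for f,g,r in(('top.png',(247.8,196.5),(243,223)),('side.png',(309.4,281.6),(346.2,288.4))):
    G,Rr=ray(f,*g,.078),ray(f,*r,.078);d=G-Rr;print((G+Rr)/2,np.linalg.norm(d),np.degrees(np.arctan2(d[1],d[0])))
print(ray('side.png',285+(577-365)/5,255+82/5,.133), ray('top.png',220+138/6,180+168/6,.133))
for q in[(315,163),(249,160),(193,229)]:print(ray('top.png',*q,.05))
```

```text
[0.5540635  0.17598897 0.078     ] 0.10576312189132511 -9.692928002327491
[0.55522853 0.17853602 0.078     ] 0.10456010994437426 -10.037401856114307
[0.55644613 0.16973069 0.133     ] [0.55500313 0.17372398 0.133     ]
[ 0.74318695 -0.09939698  0.05      ]
[0.76005589 0.16923425 0.05      ]
[0.48300851 0.38976513 0.05      ]
```

```bash
python3 -m inch '[[20.6,-21.5,0,-43,6],[20.6,-21.5,0,-43,6],[20.6,-21.5,0,-43,6],[20.6,-21.5,0,-43,6],[20.6,-21.5,0,-43,6],[20.6,-21.5,0,-43,6],[20.6,-21.5,0,-43,6],[20.6,-21.5,0,-43,6],[20.6,-21.5,0,-43,6],[20.6,-21.5,0,-43,6]]'
python3 -m inch '[[20.6,-21.6,0,-43.8,6],[20.6,-21.6,0,-43.8,6],[20.6,-21.6,0,-43.8,6],[20.6,-21.6,0,-43.8,6],[20.6,-21.6,0,-43.8,6],[20.6,-21.6,0,-43.8,6],[20.6,-21.6,0,-43.8,6],[20.6,-21.6,0,-43.8,6],[20.6,-21.6,0,-43.8,6],[20.6,-21.6,0,-43.8,6]]'
python3 - <<'E'
from h import *
snap('wrist','w1.png');s=readout.read_state();print(s['position'],s['tcp_rot'],s['opening'],s['force'])
for p in([.555,.177,.078],[.555,.177,.133]):print(proj('w1.png',p))
E
```

```text
time_s: 0.93
position: [0.3487, 0.3933, 0.2223]
tcp_rot: [[-0.555, 0.832, -0.001], [0.832, 0.555, 0.0], [0.001, -0.001, -1.0]]
force: [0.3, -0.2, 0.7]
opening: 0.691
grasp_force: 0.0
time_s: 1.77
position: [0.5536, 0.1791, 0.222]
tcp_rot: [[0.173, 0.985, -0.002], [0.985, -0.173, 0.001], [0.0, -0.002, -1.0]]
force: [-0.6, 0.1, -0.5]
opening: 0.691
grasp_force: 0.0
[0.55305982 0.17950209 0.22205819] [[ 1.71548762e-01  9.85172696e-01 -2.40446349e-03]
 [ 9.85175606e-01 -1.71547701e-01  6.42239777e-04]
 [ 2.20236909e-04 -2.47899421e-03 -9.99996903e-01]] 0.6907009077044011 [-0.03509762  0.3349961  -0.04102589]
[324.66492688 189.04725918]
[324.77631283 206.2008427 ]
```

View pics/w1.png

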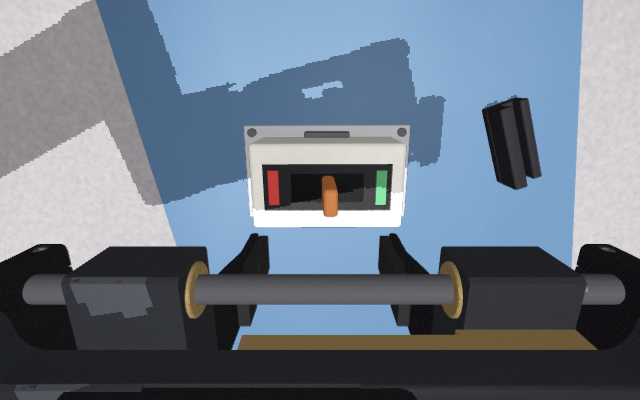

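The wrist view shows the unit square to the gripper. Red is at (273,188), green at (382,188), and the lever tip is at about (331,210).

Run:
```python
from h import *
R_,G=ray('w1.png',273,188,.078),ray('w1.png',382,188,.078);d=G-R_
print((R_+G)/2,np.linalg.norm(d),np.degrees(np.arctan2(d[1],d[0])),ray('w1.png',331,210,.133))
```

```text
[0.55787121 0.17756431 0.078     ] 0.10576713749600657 -9.902077273781908 [0.55942265 0.17294444 0.133     ]
```

```bash
python3 -m inch '[[0.3,-0.2,-3,0,5],[0.3,-0.2,-6,0,5],[0.3,-0.2,-8,0,5],[0.3,-0.2,-10,0,5],[0.3,-0.2,-11.2,0,5],[0.3,-0.2,-11.2,0,5],[0.3,-0.2,-11.2,0,5],[0.3,-0.2,-11.2,0,5]]'
python3 -m inch '[[-0.6,0.1,0,0,5],[-1.1,0.19,0,0,5],[-1.4,0.24,0,0,5],[-1.5,0.26,0,0,5],[-1.5,0.26,0,0,5]]'
```

```text
time_s: 2.48
position: [0.5577, 0.1769, 0.1115]
tcp_rot: [[0.172, 0.985, 0.001], [0.985, -0.172, 0.0], [0.001, 0.001, -1.0]]
force: [0.5, -0.2, -0.6]
opening: 0.578
grasp_force: 0.0
time_s: 2.9
position: [0.5425, 0.1781, 0.111]
tcp_rot: [[0.174, 0.985, 0.0], [0.985, -0.174, 0.0], [0.0, 0.0, -1.0]]
force: [-0.1, -0.2, 0.2]
opening: 0.573
grasp_force: 0.0
```

```bash
for i in 1; do python3 -m inch '[[-0.2,0.03,0,0,5],[-0.4,0.07,0,0,5],[-0.4,0.07,0,0,5]]'|grep -E 'posi|force|open';done
python3 -m inch '[[-0.2,0.03,0,0,5],[-0.2,0.03,0,0,5],[-0.2,0.03,0,0,5]]'|grep -E 'posi|force|open'
python3 -m inch '[[-0.2,0.03,0,0,5],[-0.2,0.03,0,0,5],[-0.2,0.03,0,0,5]]'|grep -E 'posi|force|open'
```

```text
position: [0.5391, 0.1787, 0.1107]
force: [-0.5, 0.0, 0.7]
opening: 0.572
grasp_force: 0.1
position: [0.5374, 0.179, 0.1107]
force: [1.5, -0.5, 0.7]
opening: 0.575
grasp_force: 0.6
position: [0.5354, 0.1793, 0.1108]
force: [2.1, -0.3, 0.4]
opening: 0.57
grasp_force: 0.9
```

```bash
python3 -m inch '[[-0.2,0.03,0,0,5],[-0.2,0.03,0,0,5],[-0.2,0.03,0,0,5]]'|grep -E 'posi|force|open'
python3 -m inch '[[-0.2,0.04,0,0,5],[-0.2,0.04,0,0,5],[-0.2,0.04,0,0,5]]'|grep -E 'posi|force|open'
python3 -m inch '[[-0.2,0.03,0,0,5],[-0.2,0.03,0,0,5],[-0.2,0.03,0,0,5]]'|grep -E 'posi|force|open'
python3 -m inch '[[-0.2,0.04,0,0,5],[-0.2,0.04,0,0,5],[-0.2,0.04,0,0,5]]'|grep -E 'posi|force|open'
```

```text
position: [0.533, 0.1797, 0.1107]
force: [1.7, -0.4, 1.5]
opening: 0.573
grasp_force: 0.9
position: [0.5306, 0.1801, 0.1105]
force: [1.3, 0.2, 1.3]
opening: 0.577
grasp_force: 0.8
position: [0.5285, 0.1804, 0.1104]
force: [1.1, -0.9, 1.0]
opening: 0.579
grasp_force: 0.7
position: [0.5271, 0.1807, 0.1105]
force: [2.9, 0.7, -0.6]
opening: 0.576
grasp_force: 1.3
```

```bash
python3 -m inch '[[-0.1,0.02,0,0,5],[-0.2,0.03,0,0,5],[-0.2,0.03,0,0,5]]'|grep -E 'posi|force|open'
python3 -m inch '[[-0.1,0.02,0,0,5],[-0.2,0.04,0,0,5],[-0.2,0.04,0,0,5]]'|grep -E 'posi|force|open'
python3 -m inch '[[-0.1,0.02,0,0,5],[-0.1,0.02,0,0,5],[-0.1,0.02,0,0,5]]'|grep -E 'posi|force|open'
```

```text
position: [0.5257, 0.181, 0.1105]
force: [3.5, 0.5, -2.8]
opening: 0.572
grasp_force: 2.0
position: [0.5235, 0.1813, 0.1106]
force: [4.6, -1.2, -1.8]
opening: 0.577
grasp_force: 2.0
position: [0.5222, 0.1815, 0.1106]
force: [4.7, -0.3, -1.9]
opening: 0.578
grasp_force: 2.0
```

Drag is about 4.7 N, so I'm going on in 1 mm steps.

```bash
python3 -m inch '[[-0.1,0.02,0,0,5],[-0.1,0.02,0,0,5],[-0.1,0.02,0,0,5]]'|grep -E 'posi|force|open'
python3 -m inch '[[-0.1,0.02,0,0,5],[-0.1,0.02,0,0,5],[-0.1,0.02,0,0,5]]'|grep -E 'posi|force:'
```

```text
position: [0.521, 0.1818, 0.1106]
force: [4.4, -1.5, -1.9]
opening: 0.576
grasp_force: 1.9
position: [0.52, 0.182, 0.1106]
force: [4.7, -1.5, -1.6]
grasp_force: 1.9
```

```bash
python3 -m inch '[[-0.1,0.02,0,0,5],[-0.1,0.02,0,0,5],[-0.1,0.02,0,0,5]]'|grep -E 'posi|force:'
```

```text
position: [0.5189, 0.1822, 0.1106]
force: [4.1, -0.3, -1.4]
grasp_force: 1.9
```

```bash
python3 -m inch '[[-0.1,0.02,0,0,5],[-0.1,0.02,0,0,5],[-0.1,0.02,0,0,5]]'|grep -E 'posi|force:'
```

```text
position: [0.5178, 0.1824, 0.1106]
force: [4.8, -1.0, -1.5]
grasp_force: 1.9
```

```bash
python3 -m inch '[[-0.1,0.02,0,0,5],[-0.1,0.02,0,0,5],[-0.1,0.02,0,0,5]]'|grep -E 'posi|force:'
```

```text
position: [0.5169, 0.1826, 0.1106]
force: [4.6, -0.8, -0.8]
grasp_force: 1.9
```

```bash
python3 -m inch '[[-0.1,0.02,0,0,5],[-0.1,0.02,0,0,5],[-0.1,0.02,0,0,5]]'|grep -E 'posi|force:'
```

```text
position: [0.5158, 0.1828, 0.1105]
force: [4.0, -1.4, -0.8]
grasp_force: 1.8
```

```bash
python3 -m inch '[[-0.1,0.02,0,0,5],[-0.1,0.02,0,0,5],[-0.1,0.02,0,0,5]]'|grep -E 'posi|force:'
```

```text
position: [0.5149, 0.183, 0.1106]
force: [4.2, -0.3, -2.1]
grasp_force: 1.9
```

```bash
python3 -m inch '[[-0.1,0.02,0,0,5],[-0.1,0.02,0,0,5],[-0.1,0.02,0,0,5]]'|grep -E 'posi|force:'
```

```text
position: [0.5138, 0.1833, 0.1106]
force: [4.3, -0.3, -1.2]
grasp_force: 1.8
```

```bash
python3 -m inch '[[-0.1,0.02,0,0,5],[-0.1,0.02,0,0,5],[-0.1,0.02,0,0,5]]'|grep -E 'posi|force:'
```

```text
position: [0.5128, 0.1835, 0.1106]
force: [4.3, -1.3, -2.0]
grasp_force: 1.8
```

```bash
python3 -m inch '[[-0.1,0.02,0,0,5],[-0.1,0.02,0,0,5],[-0.1,0.02,0,0,5]]'|grep -E 'posi|force:'
```

```text
position: [0.5118, 0.1836, 0.1106]
force: [4.2, -2.0, -0.6]
grasp_force: 1.8
```

```bash
python3 -m inch '[[-0.1,0.02,0,0,5],[-0.1,0.02,0,0,5],[-0.1,0.02,0,0,5]]'|grep -E 'posi|force:'
```

```text
position: [0.5108, 0.1838, 0.1105]
force: [5.4, -1.3, -1.0]
grasp_force: 1.8
```

```bash
python3 -m inch '[[-0.1,0.02,0,0,5],[-0.1,0.02,0,0,5],[-0.1,0.02,0,0,5]]'|grep -E 'posi|force:'
```

```text
position: [0.5103, 0.184, 0.1107]
force: [4.9, -1.3, -0.8]
grasp_force: 2.1
```

```bash
python3 -m inch '[[-0.05,0.01,0,0,5],[-0.05,0.01,0,0,5],[-0.05,0.01,0,0,5]]'|grep -E 'posi|force:'
```

```text
position: [0.5101, 0.184, 0.1107]
force: [5.3, -1.8, -1.3]
grasp_force: 2.3
```

```bash
python3 -m inch '[[-0.1,0.02,0,0,5],[-0.1,0.02,0,0,5],[-0.1,0.02,0,0,5]]'|grep -E 'posi|force:'
```

```text
position: [0.5097, 0.1842, 0.1108]
force: [6.2, -0.8, -1.2]
grasp_force: 2.6
```

```bash
python3 -m inch '[[-0.1,0.02,0,0,5],[-0.1,0.02,0,0,5],[-0.1,0.02,0,0,5]]'|grep -E 'posi|force:'
```

```text
position: [0.5094, 0.1843, 0.111]
force: [7.7, -1.5, -1.0]
grasp_force: 2.9
```

```bash
python3 -m inch '[[-0.1,0.02,0,0,5],[-0.1,0.02,0,0,5],[-0.1,0.02,0,0,5]]'|grep -E 'posi|force:'
```

```text
position: [0.509, 0.1845, 0.1112]
force: [7.6, -2.4, -1.3]
grasp_force: 3.2
```

```bash
python3 -m inch '[[-0.1,0.02,0,0,5],[-0.1,0.02,0,0,5],[-0.1,0.02,0,0,5]]'|grep -E 'posi|force:'
```

```text
position: [0.5087, 0.1847, 0.1113]
force: [7.7, -2.2, -1.0]
grasp_force: 3.6
```

```bash
python3 -m inch '[[-0.1,0.02,0,0,5],[-0.1,0.02,0,0,5],[-0.1,0.02,0,0,5]]'|grep -E 'posi|force:'
```

```text
position: [0.5084, 0.1848, 0.1114]
force: [10.3, -2.4, -1.5]
grasp_force: 3.9
```

```bash
python3 -m inch '[[-0.1,0.02,0,0,5],[-0.1,0.02,0,0,5],[-0.1,0.02,0,0,5],[-0.1,0.02,0,0,5]]'; python3 -c "
from h import *
print(readout.read_state()['force'])"
```

```text
time_s: 10.23
position: [0.5081, 0.185, 0.1116]
tcp_rot: [[0.174, 0.985, 0.01], [0.985, -0.174, -0.0], [0.002, 0.01, -1.0]]
force: [10.1, -3.4, -2.2]
opening: 0.574
grasp_force: 4.2
[10.11507832 -3.3610719  -2.18549343]
```

```bash
python3 -m inch '[[-0.1,0.02,0,0,5],[-0.1,0.02,0,0,5],[-0.1,0.02,0,0,5],[-0.1,0.02,0,0,5]]'|grep -E 'posi|force:'
python3 -m inch '[[0.5,-0.09,0,0,5],[1,-0.17,0,0,5],[1.5,-0.26,0,0,5],[2,-0.35,0,0,5],[2.5,-0.44,0,0,5],[3,-0.53,0,0,5],[3.3,-0.58,0,0,5],[3.5,-0.61,0,0,5],[3.5,-0.61,0,0,5]]'|grep -E 'posi|force:'
python3 -m inch '[[0.3,-0.05,0,0,5],[0.6,-0.1,0,0,5],[0.9,-0.16,0,0,5],[1.2,-0.21,0,0,5],[1.5,-0.26,0,0,5],[1.8,-0.31,0,0,5],[2,-0.35,0,0,5],[2,-0.35,0,0,5]]'|grep -E 'posi|force:'
```

```text
position: [0.5078, 0.1851, 0.1117]
force: [10.8, -2.4, -2.1]
grasp_force: 4.6
position: [0.5378, 0.1793, 0.1104]
force: [0.6, -0.2, -0.9]
grasp_force: 0.0
position: [0.5585, 0.1758, 0.1107]
force: [0.3, -0.2, 0.2]
grasp_force: 0.3
```

```bash
python3 -m inch '[[0.2,-0.03,0,0,5],[0.4,-0.07,0,0,5],[0.6,-0.1,0,0,5],[0.6,-0.1,0,0,5]]'|grep -E 'posi|force:'
python3 - <<'E'
from h import *
snap('wrist','w2.png');i=snap('side','s2.png')
cv2.imwrite('pics/s2c.png',cv2.resize(i[230:330,270:380],None,fx=5,fy=5,interpolation=2))
E
```

```text
position: [0.5641, 0.1748, 0.1106]
force: [-0.4, -0.0, 1.6]
grasp_force: 0.4
```

View pics/w2.png

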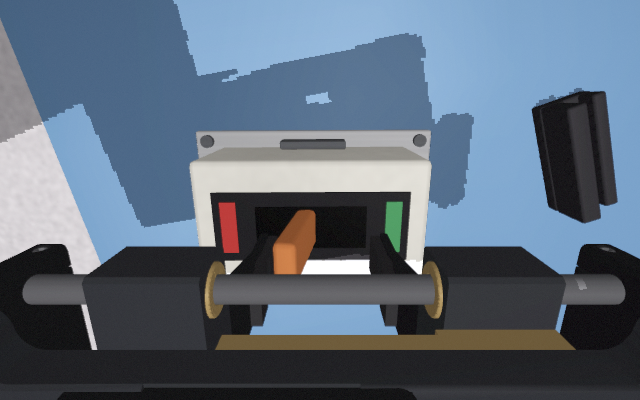

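View pics/s2c.png

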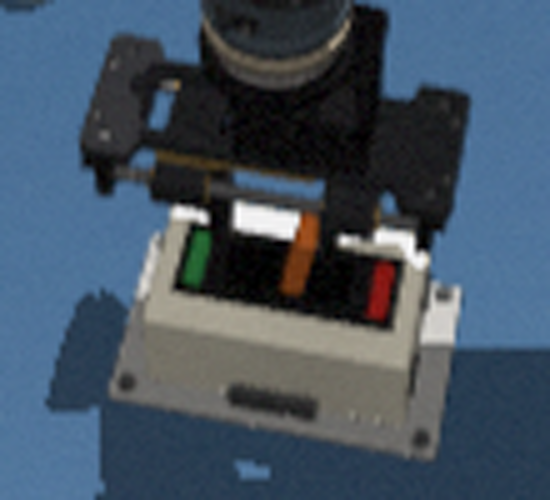

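The wrist view shows the lever (295,245) still leaning towards red, with the OFF-side finger (265,260) against it. The side crop agrees, with the lever at (302,255). I'll keep pushing towards ON and watch the force.

```bash
python3 -m inch '[[0.3,-0.05,0,0,5],[0.6,-0.1,0,0,5],[0.9,-0.16,0,0,5],[1.2,-0.21,0,0,5],[1.2,-0.21,0,0,5]]'|grep -E 'posi|force:'
python3 -m inch '[[0.2,-0.03,0,0,5],[0.2,-0.03,0,0,5],[0.2,-0.03,0,0,5]]'|grep -E 'posi|force:'
python3 -m inch '[[0.2,-0.04,0,0,5],[0.2,-0.04,0,0,5],[0.2,-0.04,0,0,5]]'|grep -E 'posi|force:'
python3 -m inch '[[0.2,-0.03,0,0,5],[0.2,-0.03,0,0,5],[0.2,-0.03,0,0,5]]'|grep -E 'posi|force:'
```

```text
position: [0.5763, 0.1726, 0.1106]
force: [-0.4, 0.5, 0.8]
grasp_force: 0.2
position: [0.5776, 0.1724, 0.1105]
force: [-1.2, -1.0, 1.4]
grasp_force: 0.5
position: [0.5795, 0.1721, 0.1106]
force: [-0.8, 0.5, 1.5]
grasp_force: 0.8
position: [0.5817, 0.1718, 0.1106]
force: [-1.0, 0.6, 0.5]
grasp_force: 0.8
```

```bash
python3 -m inch '[[0.2,-0.04,0,0,5],[0.2,-0.04,0,0,5],[0.2,-0.04,0,0,5]]'|grep -E 'posi|force:'
python3 -m inch '[[0.2,-0.03,0,0,5],[0.2,-0.03,0,0,5],[0.2,-0.03,0,0,5]]'|grep -E 'posi|force:'
```

```text
position: [0.5838, 0.1714, 0.1105]
force: [-1.4, 0.1, 0.8]
grasp_force: 0.7
position: [0.5856, 0.1711, 0.1105]
force: [-1.1, 0.0, 1.0]
grasp_force: 0.7
```

```bash
python3 -m inch '[[0.2,-0.04,0,0,5],[0.2,-0.04,0,0,5],[0.2,-0.04,0,0,5]]'|grep -E 'posi|force:'
python3 -m inch '[[0.2,-0.03,0,0,5],[0.2,-0.03,0,0,5],[0.2,-0.03,0,0,5]]'|grep -E 'posi|force:'
python3 -m inch '[[0.2,-0.04,0,0,5],[0.2,-0.04,0,0,5],[0.2,-0.04,0,0,5]]'|grep -E 'posi|force:'
```

```text
position: [0.5875, 0.1707, 0.1103]
force: [-1.3, -0.1, 0.2]
grasp_force: 0.6
position: [0.5895, 0.1703, 0.1104]
force: [-1.6, 0.2, -1.6]
grasp_force: 0.7
position: [0.5917, 0.1699, 0.1106]
force: [-1.6, 0.6, -0.7]
grasp_force: 0.7
```

```bash
python3 -m inch '[[0.2,-0.04,0,0,5],[0.2,-0.04,0,0,5],[0.2,-0.04,0,0,5]]'|grep -E 'posi|force:'
python3 -m inch '[[0.2,-0.03,0,0,5],[0.2,-0.03,0,0,5],[0.2,-0.03,0,0,5]]'|grep -E 'posi|force:'
python3 -m inch '[[0.2,-0.04,0,0,5],[0.2,-0.04,0,0,5],[0.2,-0.04,0,0,5]]'|grep -E 'posi|force:'
```

```text
position: [0.5938, 0.1695, 0.1106]
force: [-0.6, 1.2, -0.7]
grasp_force: 0.7
position: [0.5957, 0.1693, 0.1106]
force: [-1.5, 0.1, -1.1]
grasp_force: 0.7
position: [0.5977, 0.1689, 0.1106]
force: [-1.7, 0.5, -0.3]
grasp_force: 0.7
```

It's past the bar, so the reset worked. On to the ON stop.

```bash
python3 -m inch '[[0.2,-0.04,0,0,5],[0.2,-0.04,0,0,5],[0.2,-0.04,0,0,5]]'|grep -E 'posi|force:'
python3 -m inch '[[0.2,-0.03,0,0,5],[0.2,-0.03,0,0,5],[0.2,-0.03,0,0,5]]'|grep -E 'posi|force:'
python3 -m inch '[[0.2,-0.04,0,0,5],[0.2,-0.04,0,0,5],[0.2,-0.04,0,0,5]]'|grep -E 'posi|force:'
```

```text
position: [0.5998, 0.1685, 0.1106]
force: [-0.4, 0.1, 0.0]
grasp_force: 0.6
position: [0.6018, 0.1682, 0.1106]
force: [-1.5, -0.0, -0.2]
grasp_force: 0.6
position: [0.6038, 0.1678, 0.1106]
force: [-1.9, 0.3, -0.4]
grasp_force: 0.6
```

```bash
python3 -m inch '[[0.2,-0.04,0,0,5],[0.2,-0.04,0,0,5],[0.2,-0.04,0,0,5]]'|grep -E 'posi|force:'
python3 -m inch '[[0.1,-0.02,0,0,5],[0.1,-0.02,0,0,5],[0.1,-0.02,0,0,5]]'|grep -E 'posi|force:'
python3 -m inch '[[0.1,-0.02,0,0,5],[0.1,-0.02,0,0,5],[0.1,-0.02,0,0,5]]'|grep -E 'posi|force:'
```

```text
position: [0.6058, 0.1674, 0.1106]
force: [-1.9, -0.1, 0.6]
grasp_force: 0.6
position: [0.6065, 0.1672, 0.1105]
force: [-1.5, 0.9, 0.4]
grasp_force: 0.7
position: [0.6075, 0.167, 0.1106]
force: [-1.7, -0.1, -0.7]
grasp_force: 0.7
```

```bash
python3 -m inch '[[0.1,-0.02,0,0,5],[0.1,-0.02,0,0,5],[0.1,-0.02,0,0,5]]'|grep -E 'posi|force:'
python3 -m inch '[[0.1,-0.02,0,0,5],[0.1,-0.02,0,0,5],[0.1,-0.02,0,0,5]]'|grep -E 'posi|force:'
```

```text
position: [0.6086, 0.1668, 0.1106]
force: [-1.9, 0.1, -0.6]
grasp_force: 0.7
position: [0.6092, 0.1666, 0.1105]
force: [-2.6, 1.3, 0.7]
grasp_force: 1.1
```

```bash
python3 -m inch '[[0.1,-0.02,0,0,5],[0.1,-0.02,0,0,5],[0.1,-0.02,0,0,5]]'|grep -E 'posi|force:'
python3 -m inch '[[0.1,-0.02,0,0,5],[0.1,-0.02,0,0,5],[0.1,-0.02,0,0,5]]'|grep -E 'posi|force:'
```

```text
position: [0.6094, 0.1666, 0.1103]
force: [-4.5, 1.1, 0.9]
grasp_force: 2.4
position: [0.6095, 0.1666, 0.1102]
force: [-6.8, 1.7, 1.2]
grasp_force: 3.2
```

ON stop reached at the predicted position. Next I back off, lift clear and check.

```bash
python3 -m inch '[[-0.4,0.07,0,0,5],[-0.8,0.14,0,0,5],[-1.2,0.21,0,0,5],[-1.2,0.21,0,0,5],[-1.2,0.21,2,0,5],[-1.2,0.21,5,0,5],[-1.2,0.21,8,0,5],[-1.2,0.21,11,0,5],[-1.2,0.21,11,0,5],[-1.2,0.21,11,0,5]]'|grep -E 'posi|force:'
python3 - <<'E'
from h import *
i=snap('wrist','w3.png')
G,R_=0,0
snap('side','s3.png')
a=cv2.imread('pics/side.png')[240:330,280:375];b=cv2.imread('pics/s3.png')[240:330,280:375]
o=np.zeros((560,800,3),np.uint8);o[:200,:320]=cv2.resize(i,(320,200));o[210:555,:364]=cv2.resize(a,(364,345),interpolation=2);o[210:555,370:734]=cv2.resize(b,(364,345),interpolation=2)
cv2.imwrite('pics/f.png',o)
E
```

```text
position: [0.6016, 0.1683, 0.2233]
force: [-0.3, 0.7, -0.7]
grasp_force: 0.0
```

View pics/f.png

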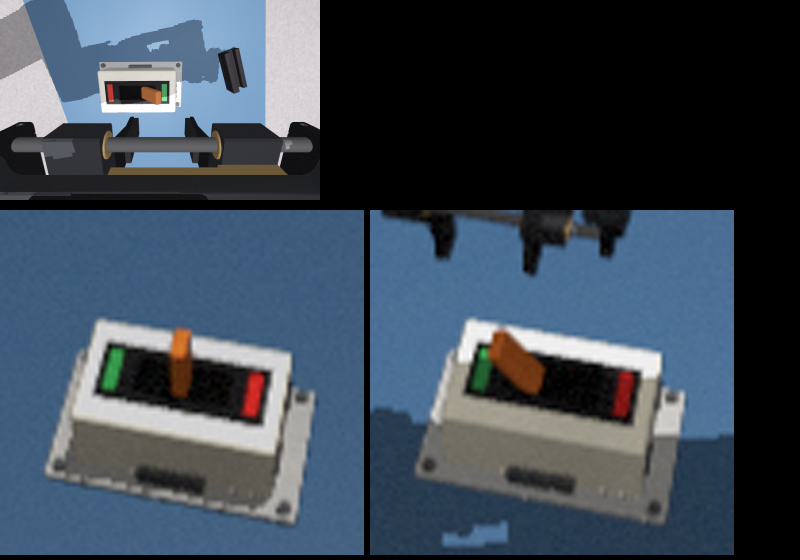

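The lever now leans fully to green (515,360), the box hasn't moved compared with the first picture, and the gripper is clear of everything.

```bash
python3 -c "
from rig import bot
print(bot.hand_in())"
```

```text
the job is handed in; nothing more can be done
None
```

The breaker is reset and the job handed in: I pushed the tripped lever to its OFF stop (about 11 N), threw it to the ON stop and released it. The unit showed no visible shift, and the arm stayed clear of everything else; the hand-in gave no verdict.

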